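# Check that a vacuum fitting has cooled, then hold the lens in focus over its sealing face

## Task

Pick up the pen thermometer and point its nose at the middle of the aluminium fitting's barrel from 5 to 10 cm away, hold it steady there for a good second, and lay it flat back on its own mat. Then take the hand lens by its handle and hold it level and still, centred over the fitting's top sealing face, with the lens frame at the height of the brass collar on the focus post, and finish while still holding it there. Do not drop the tools or let them touch the fitting or its stand, do not move the fitting or the collar, and leave everything else on the bench where it is.

Things in the scene. Friction and masses are not known exactly. Their poses are not given: they have to be found in the camera images.
- thermometer: pen-type infrared thermometer, loose, lying on its mat: a grey plastic bar 150 long (along its x), 26 wide (y), 26 high (z), with a black round nose (20 across) on its +x end; green display on top towards -x. About 0.1 kg. Origin: centre of the bar's underside. It looks along its +x axis, 13 above its underside.
- thermometer_nose (a point): front of the thermometer's nose, on its viewing axis: 90 ahead (+x) of the thermometer's origin and 13 above its underside; axes as the thermometer's
- thermometer_grip (a point): a good place to grip across the bar: 20 ahead (+x) of the thermometer's origin, 13 above its underside; its balance point lies about 20 behind (-x) it; axes as the thermometer's
- mat_a: the thermometer's own mat: white plastic, 240 (x) by 120 (y), 4 thick, fixed to the bench, left or right of the stand. Origin: centre of its underside, on the bench.
- lens: hand lens, loose, lying on the other mat (same size, 4 thick): a dark steel ring frame 76 across and 14 high round a glass, with a straight black handle 92 long, 18 wide, 20 high along its -x side (from 49 to 141 behind the ring's centre). About 0.12 kg. Origin: under the ring's centre, on its underside; z is the lens axis; ring and handle undersides are flush.
- lens_mid (a point): centre of the lens at the middle of its frame's thickness, 7 above its underside; axes as the lens's
- lens_grip (a point): a good place to grip across the handle: 80 behind (-x) the lens centre, 10 above the underside; axes as the lens's
- fitting: aluminium flange fitting, 0.4 kg, loose, standing on the cork pad of the stand (pad top 22 above the bench): foot 56 across, barrel 44 across from 12 to 62 up, top flange 60 across, 78 high in all, with a port 24 across reaching 41 out from its axis along its +x. Origin: centre of its underside.
- fitting_mid (a point): middle of the fitting's barrel, on its axis, 37 above its underside (the barrel's surface is 22 from this point)
- fitting_face (a point): centre of the fitting's top sealing face, 78 above its underside
- stand: inspection stand: grey plate 190 (x) by 130 (y), 12 thick, fixed to the bench; the cork pad is 30 to -x of its centre, the steel focus post (10 across, top 220 above the bench) 60 to +x of it, so 90 from the fitting's axis. Origin: centre of its underside, on the bench.
- collar_mark (a point): middle of the brass collar (32 across, 10 high, with a short black screw) on the focus post; its height, 145 to 195 above the bench, is the focal height for the middle of the lens frame. It is held by friction.
- flask: bystander, loose: round-bottomed glass flask, 136 high, in a cork ring 90 across; origin: centre of its underside
- cork_ring: bystander, loose: empty cork ring, 90 across, 22 high; origin: centre of its underside
- jar: bystander, loose: small amber glass jar with cap, 48 across, 60 high; origin: centre of its underside
- screwdriver: bystander, loose: screwdriver, 170 long, lying (origin under its middle, axis along its x)
- clamp: bystander, loose: small aluminium clamp ring with a lug, 52 across, 14 high; origin: centre of its underside
- stopper: bystander, loose: glass stopper standing, 32 across, 46 high; origin: centre of its underside
- o_ring: bystander, loose: black rubber O-ring, 48 across, 7 high; origin: centre of its underside
Things that resemble listed ones, but are neither listed nor needed, are in the scene too. Leave any green look-alike of the fitting alone.

How it is judged:
By the outcome, as a careful person would: the job done as asked, in the order asked, and still so for the second after the job is handed in, while the arm keeps its last pose, push and grip.
It also fails if it takes over 72 s, if anything falls off the work surface, if the arm or the gripper's body presses on something with over 40 N, if the wrist force passes 120 N, or if a joint passes its speed limit or range.

## Robot

A 7-joint arm with a two-finger parallel gripper is mounted at the origin on the work surface. World frame = base frame: x ahead of the robot, y to its left, z up, the work surface at z = 0. Lengths are in m, angles in rad, forces in N, time in s.
With the tool pointing down it reaches from about 0.425 to 0.925 m from the base axis. Payload 6.8 kg.
Tool frame: the origin (TCP) lies at the very end of the fingers, on their centre line; the grasp point (between the pads) lies 19 mm behind it; z points along the fingers, y is the line along which they close (so a half turn about z gives the same grasp; the last joint's range is limited). The gripper opens to 88 mm and grips with 3 to 60 N. Pads are 20 mm wide; open, the fingers measure 115 mm over their backs; the gripper's body (75 mm by 178 mm) begins 61 mm behind the grasp point.
Start: joints at [-1.3, 0.477, 0.022, 1.555, -0.011, 1.109, -0.083], TCP at [0.25, 0.627, 0.223] pointing down, gripper open.
Joint ranges: [-2.96, 2.96], [-0.34, 2.1], [-1.41, 1.46], [0.24, 2.44], [-1.37, 4.51], [0.17, 1.92], [-2.96, 2.96]. Speed limits (rad/s): [2.39, 2.39, 3.14, 3.14, 3.14, 3.14, 3.14].

## Interface

Orientations are given as a unit quaternion [x, y, z, w].
In Python, from station import env gives the robot as it stands. The module is installed in compiled form; this text tells all that it offers.
- The arm moves only by the shell command python3 -m handwheel 'ROWS' [OPENING]. ROWS is JSON, one flat list of numbers, 6 for each row, row after row: the shift along the tool's x, y, z in units of 0.6 m (1.0 is 0.6 m), then the turn, a rotation vector about the tool's x, y, z in units of 120 degrees (1.0 is 120 degrees). A call has 1 to 8 rows; each row is the pose to reach, as a shift and turn from the pose commanded when the call began, along the tool's axes at that moment; what a row does not reach only later rows make up. A row lasts 1/12 s, in which the tool goes at most 41.7 mm and 7.16 degrees, less where a joint would pass 70% of its speed; a pose out of reach is approached as far as the arm can. A call with a number of a shift or a turn outside -1 to 1 is refused whole. A call with a gripper value outside its range is refused whole. OPENING is the finger opening in mm, from 0 to 87.8, set as the call begins (- or left out, the last holds). The fingers move at their own pace and stop on an object; the grip force is fixed at half the most. Time passes only in rows, so rows that repeat a pose let the fingers close. It gives the time, the measured TCP pose, the force, the opening and the grip force at its end, in the units of the state.
- env.read_state(): the state, without advancing time (a new reading comes with each control period).
- env.grab_frame(name): name is "scene" or "top"; returns (picture, depth): 384x512x3 uint8, red, green, blue; 384x512 float32, m along the optical axis (not along the pixel's ray), 0 where there is no reading.
- env.camera_info(name): a dict with "camera_matrix" (3x3 intrinsics, pixels), "rvec" (rotation vector, rad) and "tvec" (3), from world to camera coordinates, as OpenCV has them. Camera axes: x right, y down, z forward; pixel columns grow to the right and rows downward; lengths in m; the calibration is good to about 2 mm. A picture is of the moment at which its call begins. camera_info takes no time and is no camera call.
- env.job_done(): hands the job in; it is judged then, once.
The state is a dict: "clock": time; "joints": joint angles; "qd": joint speeds; "joint_torque": joint torques, N m; "eef_pos": TCP position; "eef_rot": TCP orientation; "contact_force": force on the tool from outside, world axes, zero at the start; "moment": the same for the moment, N m; "gripper_width": opening from 0.0 (shut) to 1.0 (fully open); "gripper_force": force on a finger pad.
Only numpy, scipy, OpenCV 4.12 (cv2) and the standard library are available. Lean on these libraries where they do the work, as an engineer would, in place of code of your own. Each camera call takes 0.05 s, during which the arm holds its last target. There are 200 camera calls.

## Working session

There is one attempt and no reset: what is moved stays moved. The work goes in short steps, Python scripts to look and compute and a shell command to move; the robot and the scene stay as the last step left them, time stands still between calls to the robot, and variables do not carry over. Pictures are saved under pics/ and viewed, at most 10 in all, crops included, and the job is handed in when it is done.

```bash
mkdir -p pics
cat > h.py <<'E'
import numpy as np, cv2
from scipy.spatial.transform import Rotation as R
from station import env
def cam(n):
    c=env.camera_info(n); K=np.array(c["camera_matrix"]);Rm=cv2.Rodrigues(np.array(c["rvec"],float))[0];t=np.array(c["tvec"],float).ravel();return K,Rm,t
def cloud(n,d):
    K,Rm,t=cam(n); v,u=np.indices(d.shape)
    p=np.stack([(u-K[0,2])/K[0,0]*d,(v-K[1,2])/K[1,1]*d,d],-1)
    P=(p-t)@Rm; P[d==0]=np.nan; return P
def atz(n,u,v,z):
    K,Rm,t=cam(n); r=Rm.T@np.array([(u-K[0,2])/K[0,0],(v-K[1,2])/K[1,1],1]); o=-Rm.T@t
    return o+r*(z-o[2])/r[2]
def proj(n,P):
    K,Rm,t=cam(n); q=K@(Rm@np.array(P)+t); return q[:2]/q[2]
def go(pos,x,z=(0,0,-1),cur=None):
    "rows numbers from current state pose to TCP pos with tool z axis, tool x axis"
    s=env.read_state(); p0=np.array(s["eef_pos"]);R0=R.from_quat(s["eef_rot"])
    z=np.array(z,float);z/=np.linalg.norm(z);x=np.array(x,float);x-=z*(x@z);x/=np.linalg.norm(x)
    R1=R.from_matrix(np.stack([x,np.cross(z,x),z],1))
    return np.round(np.r_[R0.inv().apply(np.array(pos)-p0)/.6,(R0.inv()*R1).as_rotvec()/np.radians(120)],4)
E
python3 - <<'E'
from h import *
for n in("scene","top"):
    im,d=env.grab_frame(n); np.savez("f_"+n,im=im,d=d)
    cv2.imwrite(f"pics/{n}0.png",cv2.resize(im[:,:,::-1],(800,600),interpolation=cv2.INTER_CUBIC))
    K,Rm,t=cam(n);print(n,K[0,0],-Rm.T@t,Rm[2])
s=env.read_state();print(s["eef_pos"],R.from_quat(s["eef_rot"]).as_matrix().round(3),s["clock"])
E
```

```text
scene 470.89278499464916 [ 1.28161038 -0.55706097  1.16177811] [-0.48601164  0.41620459 -0.7684832 ]
top 366.5517235457894 [0.48721034 0.0164896  1.31897347] [ 0.09672087 -0.02841875 -0.99490575]
[0.24942621 0.62666639 0.22178194] [[-0.929  0.37  -0.   ]
 [ 0.37   0.929 -0.002]
 [-0.    -0.002 -1.   ]] 0.1
```

View pics/scene0.png

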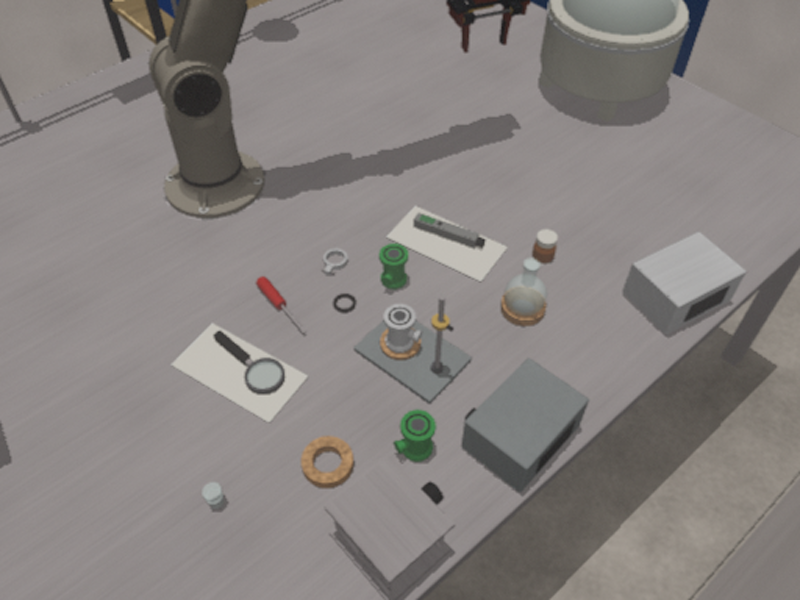

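View pics/top0.png

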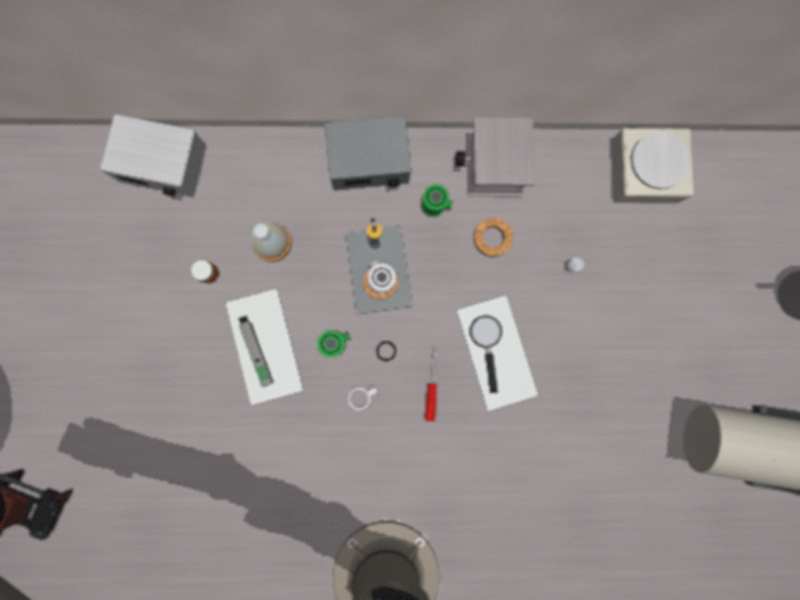

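The scene picture shows the aluminium fitting at (400,325) on the stand with the post and collar at (440,322), the thermometer on its mat at (450,230), and the lens at (264,375) with its handle towards (220,340). In the top picture they are at (380,278), collar (374,231), thermometer (255,350) with its nose at (243,320), and lens (486,331).

There are three candidates for the fitting in the top picture: the silver one at (380,278) and green ones at (332,343) and (436,199). The silver one on the cork pad fits the description. I'll confirm it in an enlarged crop.

Run:
```python
from h import *
T=np.load("f_top.npz");S=np.load("f_scene.npz")
c=T["im"][120:270,140:350]; c=cv2.resize(c,None,fx=3.8,fy=3.8,interpolation=cv2.INTER_CUBIC)
cv2.imwrite("pics/crop_top.png",c[:,:,::-1])
c=S["im"][125:265,105:345]; c=cv2.resize(c,None,fx=3.33,fy=3.33,interpolation=cv2.INTER_CUBIC)
cv2.imwrite("pics/crop_sc.png",c[:,:,::-1])
for n,F in(("top",T),("scene",S)):
    P=cloud(n,F["d"]);im=F["im"].astype(int);
    np.save("P_"+n,P)
    fl=P[...,2]; print(n,np.nanmedian(fl))
    # mats: bright white at z 2..8mm
    br=(im.min(-1)>150)&(abs(fl-.004)<.012)&(P[...,0]>.2)&(P[...,0]<.75)&(abs(P[...,1])<.6)
    k,l,st,_=cv2.connectedComponentsWithStats(br.astype(np.uint8))
    for i in range(1,k):
        if st[i,4]>150:
            m=cv2.morphologyEx((l==i).astype(np.uint8),cv2.MORPH_CLOSE,np.ones((9,9)))
            q=np.array([atz(n,u,v,.004)[:2] for v,u in np.argwhere(l==i)],np.float32)
            r=cv2.minAreaRect(q); print("mat",np.round(r[0],4),np.round(r[1],4),round(r[2],1),np.nanmedian(fl[l==i]).round(4))
            # objects on the mat: inside rect, higher than 8mm
            box=cv2.boxPoints(r); ins=np.array([[0]])
            X=P[...,:2]-np.array(r[0]);a=np.radians(r[2]);A=X@np.array([np.cos(a),np.sin(a)]);B=X@np.array([-np.sin(a),np.cos(a)])
            o=(abs(A)<r[1][0]/2+.0)&(abs(B)<r[1][1]/2)&(fl>.010)&(fl<.06)
            q=P[o]; r2=cv2.minAreaRect(q[:,:2].astype(np.float32)); print(" obj",len(q),np.round(r2[0],4),np.round(r2[1],4),round(r2[2],1),np.nanpercentile(q[:,2],[50,95]).round(4))
    o=(fl>.085)&(fl<.25)&(abs(P[...,0]-.62)<.2)&(abs(P[...,1])<.15)
    k,l,st,ce=cv2.connectedComponentsWithStats(o.astype(np.uint8))
    for i in range(1,k):
        if st[i,4]>8: q=P[l==i];print("high",st[i],q.min(0).round(3),q.max(0).round(3),np.median(q,0).round(4),np.median(im[l==i],0))
```

```text
top 0.0007933933788432405Traceback (most recent call last):
  File "<stdin>", line 17, in <module>
  File "h.py", line 11, in atz
    K,Rm,t=cam(n); r=Rm.T@np.array([(u-K[0,2])/K[0,0],(v-K[1,2])/K[1,1],1]); o=-Rm.T@t
           ~~~^^^
  File "h.py", line 5, in cam
    c=env.camera_info(n); K=np.array(c["camera_matrix"]);Rm=cv2.Rodrigues(np.array(c["rvec"],float))[0];t=np.array(c["tvec"],float).ravel();return K,Rm,t
ValueError: time passes only in moves, steps and waits
```

View pics/crop_top.png

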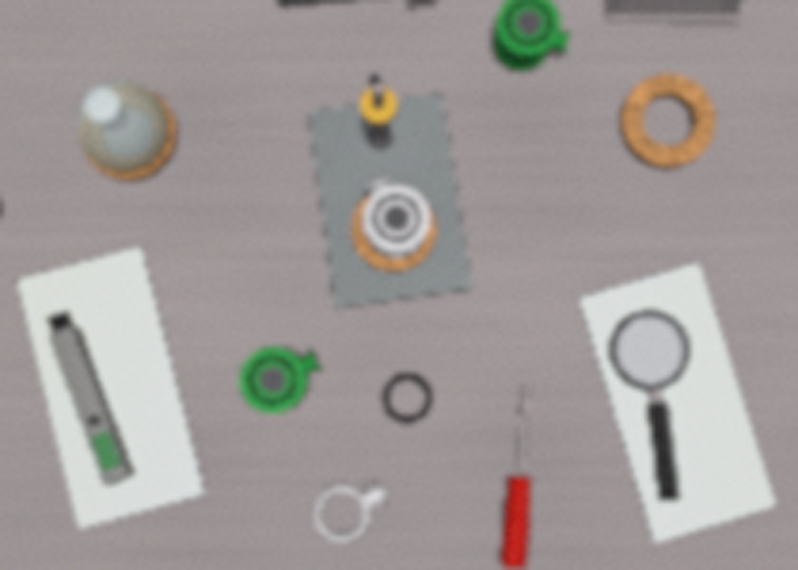

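View pics/crop_sc.png

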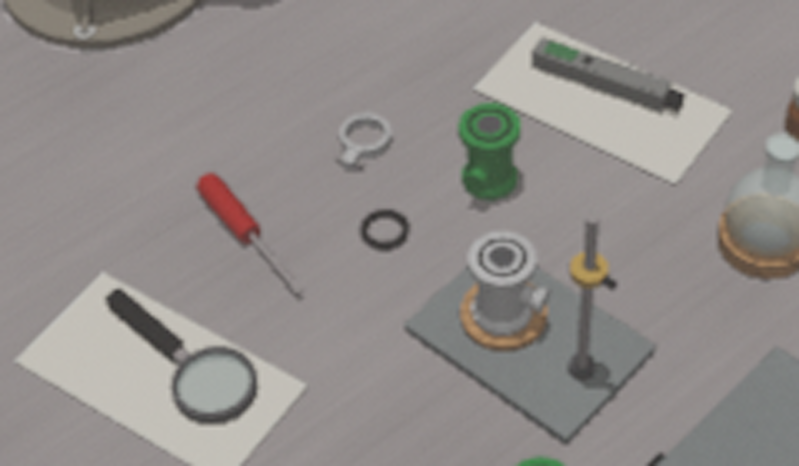

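The crops show the silver fitting in the top crop at (397,218) on the cork pad, with its port near (375,187) towards the post. The collar is at (378,106). The thermometer nose tip is at (59,318) and its tail at (118,478). The lens ring is at (650,349) and its handle runs from (657,402) to (668,498). The silver fitting is confirmed; both green ones are decoys.

`camera_info` calls are limited, so I'll cache them.

```bash
python3 - <<'E'
s=open('h.py').read()
a=s.index("def cam");b=s.index("def cloud")
s=s[:a]+'''import json,os
def cam(n,C={}):
    if n not in C:
        f="cam_"+n+".json"
        if not os.path.exists(f): json.dump({k:np.array(v).tolist() for k,v in env.camera_info(n).items() if k in("camera_matrix","rvec","tvec")},open(f,"w"))
        c=json.load(open(f)); C[n]=(np.array(c["camera_matrix"]),cv2.Rodrigues(np.array(c["rvec"],float))[0],np.array(c["tvec"],float).ravel())
    return C[n]
'''+s[b:]
open('h.py','w').write(s)
E
cat > m.py <<'E'
from h import *
T=np.load("f_top.npz");S=np.load("f_scene.npz")
for n,F in(("top",T),("scene",S)):
    P=cloud(n,F["d"]);im=F["im"].astype(int);fl=P[...,2]
    br=(im.min(-1)>150)&(abs(fl-.004)<.012)&(P[...,0]>.2)&(P[...,0]<.75)&(abs(P[...,1])<.6)
    k,l,st,_=cv2.connectedComponentsWithStats(br.astype(np.uint8))
    for i in range(1,k):
        if st[i,4]>150:
            q=np.array([atz(n,u,v,.004)[:2] for v,u in np.argwhere(l==i)],np.float32)
            r=cv2.minAreaRect(q); print(n,"mat",np.round(r[0],4),np.round(r[1],4),round(r[2],1),np.nanmedian(fl[l==i]).round(4))
    o=(fl>.085)&(fl<.25)&(abs(P[...,0]-.62)<.2)&(abs(P[...,1])<.15)
    k,l,st,ce=cv2.connectedComponentsWithStats(o.astype(np.uint8))
    for i in range(1,k):
        if st[i,4]>4: q=P[l==i];print("high",st[i],q.min(0).round(3),q.max(0).round(3),np.median(q,0).round(4),np.median(im[l==i],0))
ct=lambda x,y,z:atz("top",140+x/3.8-.37,120+y/3.8-.37,z).round(4)
cs=lambda x,y,z:atz("scene",105+x/3.33-.35,125+y/3.33-.35,z).round(4)
for nm,x,y,z in(("nose",59,318,.017+.004),("tail",118,478,.03),("ring",650,349,.018),("h0",657,402,.024),("h1",668,498,.024),("face",397,217,.1),("collar",378,105,.17)): print(nm,ct(x,y,z))
for nm,x,y,z in(("nose",677,99,.021),("tail",541,56,.03),("ring",215,383,.018),("h0",180,347,.024),("h1",116,297,.024),("face",502,257,.1),("collar",589,268,.17),("posttop",591,223,.22),("postfoot",582,368,.012)): print(nm,cs(x,y,z))
E
python3 m.py
```

```text
top mat [0.5109 0.2514] [0.4403 0.2839] 89.1 0.003
top mat [ 0.501  -0.2779] [0.2971 0.5811] 0.0 0.0024
top mat [0.6047 0.5378] [0.1161 0.0322] 90.0 0.0006
top mat [0.5552 0.4842] [0.2225 0.0619] 85.4 0.0003
top mat [ 0.5354 -0.232 ] [0.0595 0.0584] 63.3 0.0137
top mat [ 0.2713 -0.0375] [0.4114 0.1176] 78.5 0.0015
top mat [ 0.298  -0.3009] [0.3026 0.0522] 89.6 0.0018
top mat [0.2539 0.2088] [0.2167 0.0991] 89.6 0.0015
high [235 140  10  13  87] [0.721 0.01  0.152] [0.761 0.039 0.223] [0.7339 0.0255 0.161 ] [187. 154.  76.]
high [236 169  17  18 245] [ 0.618 -0.017  0.092] [0.675 0.036 0.107] [0.6476 0.0095 0.101 ] [174. 173. 174.]
scene mat [0.5041 0.2753] [0.2416 0.1226] 15.3 0.0012
scene mat [ 0.4886 -0.257 ] [0.2412 0.1221] 16.6 0.0013
scene mat [ 0.5318 -0.2277] [0.053  0.0559] 13.5 0.0111
high [276 190  14  32 188] [0.723 0.006 0.089] [0.764 0.037 0.222] [0.7409 0.0201 0.1573] [113.5 102.5  89. ]
high [245 195  21  18 299] [ 0.619 -0.023  0.087] [0.679 0.037 0.105] [0.6515 0.0052 0.0973] [148. 147. 147.]
nose [0.5648 0.3218 0.021 ]
tail [0.4182 0.2631 0.03  ]
ring [ 0.5349 -0.2283  0.018 ]
h0 [ 0.4854 -0.2328  0.024 ]
h1 [ 0.3971 -0.2413  0.024 ]
face [0.6487 0.0091 0.1   ]
collar [0.734  0.0254 0.17  ]
nose [0.5665 0.3192 0.021 ]
tail [0.4361 0.2516 0.03  ]
ring [ 0.5404 -0.2308  0.018 ]
h0 [ 0.4921 -0.2338  0.024 ]
h1 [ 0.407  -0.2462  0.024 ]
face [0.6497 0.0082 0.1   ]
collar [0.746 0.016 0.17 ]
posttop [0.7416 0.0191 0.22  ]
postfoot [0.7384 0.0248 0.012 ]
```

```bash
cat > m2.py <<'E'
from h import *
for n in("top","scene"):
    F=np.load(f"f_{n}.npz");P=cloud(n,F["d"]);im=F["im"].astype(int);z=P[...,2];X,Y=P[...,0],P[...,1]
    sat=im.max(-1)-im.min(-1)
    def rep(nm,m,zz):
        k,l,st,_=cv2.connectedComponentsWithStats(m.astype(np.uint8)); i=1+np.argmax(st[1:,4]); m=l==i
        q=np.array([atz(n,u,v,zz)[:2] for v,u in np.argwhere(m)],np.float32); r=cv2.minAreaRect(q)
        e=np.linalg.eigh(np.cov(q.T))[1][:,1];e*=np.sign(e[0])
        print(n,nm,m.sum(),np.round(r[0],4),np.round(r[1],4),"ang",np.degrees(np.arctan2(e[1],e[0])).round(1),"z",np.nanpercentile(z[m],[10,50,90]).round(4))
    th=(X>.39)&(X<.6)&(Y>.22)&(Y<.36)&(im.max(-1)<185)&(z>.016)
    rep("therm top",th&(z>.024),.03); 
    rep("nose",(X>.5)&(X<.6)&(Y>.28)&(Y<.36)&(im.max(-1)<60),.02)
    rep("handle",(X>.37)&(X<.5)&(Y<-.2)&(Y>-.28)&(im.max(-1)<80),.022)
    rep("ring",(X>.48)&(X<.6)&(Y<-.17)&(Y>-.29)&(z>.010),.016)
    br=(im[...,0]-im[...,2]>60)&(X>.69)&(X<.8)&(abs(Y-.02)<.04)&(z>.1)
    rep("collar",br,.16); print(np.histogram(z[br],np.arange(.14,.2,.003)))
    g=(im[...,1]-im[...,0]>40)&(X>.45)&(X<.65)&(z>.065)
    rep("green",g,.078)
    rep("stand",(abs(X-.68)<.13)&(abs(Y)<.1)&(z>.007)&(z<.018),.012)
    fk=(X>.55)&(X<.8)&(Y>.15)&(Y<.4)&(z>.02); rep("flask",fk,.06)
E
python3 m2.py
```

```text
top therm top 347 [0.4917 0.2925] [0.164  0.0268] ang 21.7 z [0.0267 0.03   0.0337]
top nose 5 [0.5606 0.3225] [0.0071 0.0035] ang 70.8 z [0.0265 0.0283 0.0286]
top handle 84 [ 0.4398 -0.2373] [0.0818 0.0123] ang 6.4 z [0.0218 0.0258 0.0293]
top ring 363 [ 0.5306 -0.2333] [0.0842 0.0743] ang 6.2 z [0.0126 0.0159 0.0204]
top collar 66 [0.7338 0.0242] [0.0261 0.0289] ang -81.2 z [0.1568 0.1603 0.1654]
(array([ 0,  0,  0,  1,  1, 11, 25, 18,  4,  2,  0,  1,  0,  1,  0,  1,  0,
        1,  0]), array([0.14 , 0.143, 0.146, 0.149, 0.152, 0.155, 0.158, 0.161, 0.164,
       0.167, 0.17 , 0.173, 0.176, 0.179, 0.182, 0.185, 0.188, 0.191,
       0.194, 0.197]))
top green 208 [0.5066 0.1189] [0.0573 0.0567] ang -73.7 z [0.0757 0.079  0.0823]
top stand 1331 [0.6774 0.0158] [0.1897 0.1296] ang 8.9 z [0.0095 0.0126 0.0158]
top flask 511 [0.735  0.2581] [0.0901 0.0838] ang 37.5 z [0.0279 0.0746 0.1355]
scene therm top 222 [0.4934 0.2841] [0.1566 0.0312] ang 21.2 z [0.0248 0.0278 0.0303]Traceback (most recent call last):
  File "m2.py", line 12, in <module>
    rep("nose",(X>.5)&(X<.6)&(Y>.28)&(Y<.36)&(im.max(-1)<60),.02)
    ~~~^^^^^^^^^^^^^^^^^^^^^^^^^^^^^^^^^^^^^^^^^^^^^^^^^^^^^^^^^^
  File "m2.py", line 6, in rep
    k,l,st,_=cv2.connectedComponentsWithStats(m.astype(np.uint8)); i=1+np.argmax(st[1:,4]); m=l==i
                                                                       ~~~~~~~~~^^^^^^^^^^
    return _wrapfunc(a, 'argmax', axis=axis, out=out, **kwds)
    return bound(*args, **kwds)
ValueError: attempt to get argmax of an empty sequence
```

```bash
cat > g.py <<'E'
import sys
from h import *
# g.py x y z yaw_of_tool_x [n rows interpolated]
x,y,z,a=map(float,sys.argv[1:5])
s=env.read_state();M=R.from_quat(s["eef_rot"]).as_matrix()
print("at",np.round(s["eef_pos"],4),"xyaw",np.degrees(np.arctan2(M[1,0],M[0,0])).round(2),"tilt",M[2].round(4),"t",round(s["clock"],2),"F",np.round(s["contact_force"],1),"w",round(s["gripper_width"]*87.8,1),"gf",round(s["gripper_force"],1))
c=np.radians(a); print(go((x,y,z),(np.cos(c),np.sin(c),0)).tolist())
E
python3 g.py .5015 .2945 .12 201.5
python3 - <<'E'
from h import *
F=np.load("f_scene.npz");P=cloud("scene",F["d"]);im=F["im"].astype(int)
br=(im[...,0]-im[...,2]>50)&(P[...,2]>.12)&(abs(P[...,0]-.74)<.05)&(abs(P[...,1]-.02)<.05)
q=np.argwhere(br);print(len(q),q.min(0),q.max(0),q.mean(0),P[br].min(0),P[br].max(0),np.median(P[br],0))
for z in(.148,.153,.158,.163): print(z,proj("scene",(.738,.0235,z)).round(1),proj("scene",(.7485,.011,z)).round(1))
print(proj("scene",(.6487,.0095,.1)),105+502/3.33-.35,125+257/3.33-.35)
E
```

```text
at [0.2494 0.6267 0.2218] xyaw 158.3 tilt [-1.0e-04 -1.6e-03 -1.0e+00] t 0.1 F [-0.7 -0.3  0.2] w 87.9 gf 0.0
[-0.595, -0.3587, 0.1703, -0.0008, -0.0002, -0.36]
64 [201 276] [209 286] [205.53125 281.0625 ] [0.72316649 0.00825823 0.15399244] [0.75333759 0.03748731 0.17687634] [0.74095627 0.01957866 0.15744809]
0.148 [281.1 206.9] [280.4 211.6]
0.153 [281.2 205.8] [280.5 210.5]
0.158 [281.3 204.7] [280.6 209.4]
0.163 [281.4 203.5] [280.7 208.2]
[255.50364076 201.39578506] 255.40075075075075 201.82717717717716
```

```bash
python3 -m handwheel '[-0.595,-0.3587,0.1703,-0.0008,-0.0002,-0.36,-0.595,-0.3587,0.1703,-0.0008,-0.0002,-0.36,-0.595,-0.3587,0.1703,-0.0008,-0.0002,-0.36,-0.595,-0.3587,0.1703,-0.0008,-0.0002,-0.36,-0.595,-0.3587,0.1703,-0.0008,-0.0002,-0.36,-0.595,-0.3587,0.1703,-0.0008,-0.0002,-0.36,-0.595,-0.3587,0.1703,-0.0008,-0.0002,-0.36,-0.595,-0.3587,0.1703,-0.0008,-0.0002,-0.36]' 80; python3 g.py .5015 .2945 .10 201.5
```

```text
clock: 0.77
eef_pos: [0.4462, 0.3673, 0.1426]
eef_rot: [-0.187, 0.982, 0.001, 0.0]
contact_force: [0.5, 0.5, -0.7]
gripper_width: 0.915
gripper_force: 0.0
at [0.4462 0.3673 0.1426] xyaw -158.46 tilt [-5.0e-04  1.4e-03 -1.0e+00] t 0.77 F [ 0.5  0.5 -0.7] w 80.3 gf 0.0
[-0.0412, -0.1468, 0.0709, 0.0007, 0.0003, 0.0003]
```

```bash
python3 -m handwheel '[-0.0412,-0.1468,0.0709,0,0,0,-0.0412,-0.1468,0.0709,0,0,0,-0.0412,-0.1468,0.0709,0,0,0,-0.0412,-0.1468,0.0709,0,0,0,-0.0412,-0.1468,0.0709,0,0,0]' 70 >/dev/null; python3 g.py .5015 .2945 .008 201.5
python3 - <<'E'
from h import *
for n in("scene","top"):
    im,d=env.grab_frame(n); 
    a,b=(proj(n,(.5,.29,.05))).astype(int)
    c=im[max(b-60,0):b+60,max(a-65,0):a+65]; cv2.imwrite(f"{n}1.png",cv2.resize(c,(390,360),interpolation=cv2.INTER_CUBIC)[:,:,::-1]); print(a,b)
cv2.imwrite("pics/hover.png",np.hstack([cv2.imread("scene1.png"),cv2.imread("top1.png")]))
E
```

```text
at [0.5007 0.2955 0.1   ] xyaw -158.64 tilt [ 6.0e-04  1.1e-03 -1.0e+00] t 1.18 F [0.2 1.1 0.3] w 70.0 gf 0.0
[-0.0007, -0.0022, 0.1533, 0.0005, -0.0003, -0.0012]
288 141
162 221
```

View pics/hover.png

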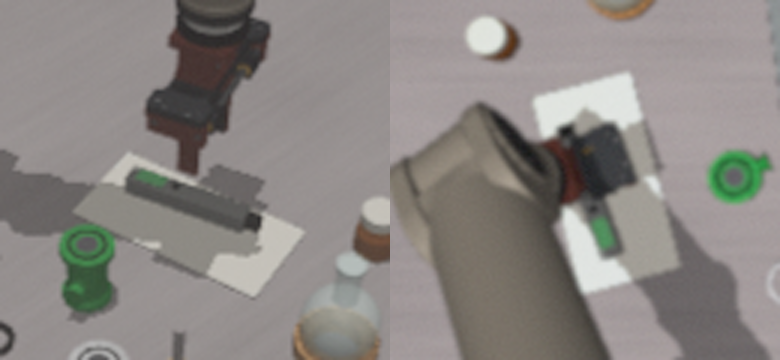

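The hover picture shows the fingers straddling the bar: fingertip at about (190,165) in the scene half, and the tail with the display coming out from under the gripper at (605,235) in the top half. Next I descend and close.

```bash
python3 -m handwheel '[0,-0.002,0.03,0,0,0,0,-0.002,0.06,0,0,0,0,-0.002,0.09,0,0,0,0,-0.002,0.12,0,0,0,0,-0.002,0.14,0,0,0,0,-0.002,0.15,0,0,0,0,-0.002,0.153,0,0,0,0,-0.002,0.153,0,0,0]' | head -4; python3 g.py .5015 .2945 .008 201.5
python3 -m handwheel '[0,0,0,0,0,0,0,0,0,0,0,0,0,0,0,0,0,0,0,0,0,0,0,0,0,0,0,0,0,0,0,0,0,0,0,0,0,0,0,0,0,0,0,0,0,0,0,0]' 10 |tail -3
python3 -m handwheel '[0,0,0,0,0,0,0,0,0,0,0,0,0,0,0,0,0,0,0,0,0,0,0,0]' |tail -3;python3 g.py .5015 .2945 .1 201.5
```

```text
clock: 1.95
eef_pos: [0.501, 0.2963, 0.0091]
eef_rot: [-0.187, 0.982, 0.001, 0.0]
contact_force: [-0.2, -0.6, 0.0]
at [0.501  0.2963 0.0091] xyaw -158.45 tilt [-0.0012  0.0017 -1.    ] t 1.95 F [-0.2 -0.6  0. ] w 70.2 gf 0.0
[0.0004, -0.0031, 0.0018, 0.0008, 0.0006, 0.0004]
contact_force: [0.3, 0.2, 0.5]
gripper_width: 0.294
gripper_force: 30.0
contact_force: [-0.3, 0.5, 1.6]
gripper_width: 0.289
gripper_force: 30.0
at [0.5012 0.2957 0.009 ] xyaw -158.5 tilt [-0.0012  0.0015 -1.    ] t 2.95 F [-0.3  0.5  1.6] w 25.3 gf 30.0
[0.0001, -0.0017, -0.1517, 0.0007, 0.0006, -0.0]
```

```bash
python3 -m handwheel '[0,0,-0.02,0,0,0,0,0,-0.04,0,0,0,0,0,-0.07,0,0,0,0,0,-0.1,0,0,0,0,0,-0.13,0,0,0,0,0,-0.16,0,0,0,0,0,-0.18,0,0,0,0,0,-0.18,0,0,0]' |head -2; python3 g.py .50 .16 .13 194
python3 - <<'E'
from h import *
im,d=env.grab_frame("scene");np.savez("f_lift",im=im,d=d)
a,b=(proj("scene",(.53,.30,.12))).astype(int);print(a,b)
c=im[b-50:b+60,a-65:a+65];cv2.imwrite("pics/lift.png",cv2.resize(c,(780,660))[:600,:,::-1])
E
```

```text
clock: 3.62
eef_pos: [0.5028, 0.2964, 0.1204]
at [0.5028 0.2964 0.1204] xyaw -158.52 tilt [-0.0064  0.0026 -1.    ] t 3.62 F [ 0.   0.1 -1.1] w 25.7 gf 30.0
[0.0875, -0.2097, -0.0171, 0.0015, 0.003, 0.0623]
298 129
```

View pics/lift.png

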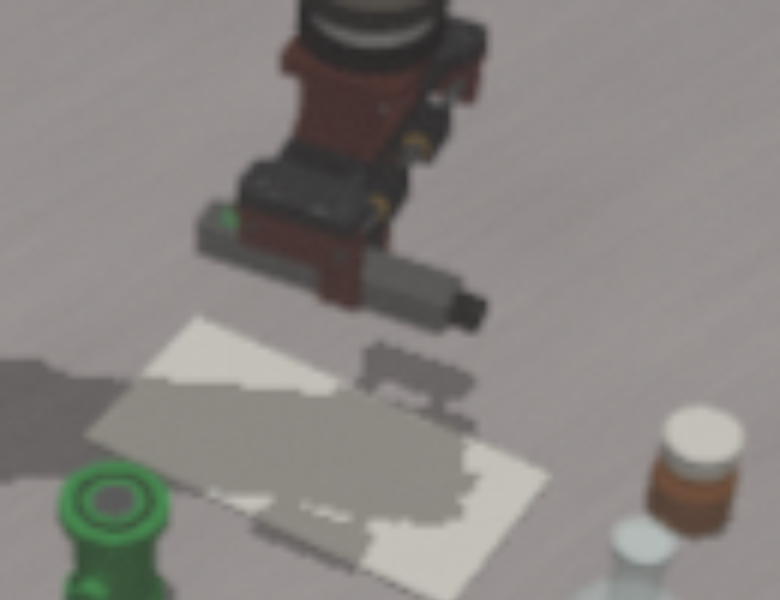

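The lift picture shows the thermometer held level, with its nose tip at (480,312) in the crop.

```bash
python3 - <<'E'
from h import *
p=atz("scene",298-65+478/6-.42,129-50+312/6-.42,.129);q=p[:2]-np.array([.5028,.2964]);a=np.radians(21.5);u=np.array([np.cos(a),np.sin(a)])
print(p,q@u,q@[-u[1],u[0]])
E
python3 g.py .49 -.001 .15 184
```

```text
[0.5688652  0.32263427 0.129     ] 0.07108311607614028 0.00019584811753727352
at [0.502  0.2959 0.1186] xyaw -158.51 tilt [-0.0042  0.0021 -1.    ] t 3.67 F [-0.3 -0.2 -2.4] w 25.7 gf 30.0
[0.1997, -0.4529, -0.0541, 0.0013, 0.0019, 0.1457]
```

```bash
python3 -m handwheel '[0.005,-0.01,-0.03,0,0,0.003,0.02,-0.04,-0.05,0,0,0.013,0.04,-0.085,-0.055,0,0,0.03,0.06,-0.13,-0.055,0,0,0.045,0.08,-0.18,-0.055,0,0,0.06,0.1,-0.23,-0.055,0,0,0.075,0.12,-0.28,-0.055,0,0,0.09,0.14,-0.325,-0.055,0,0,0.104]' |head -2; python3 g.py .491 -.0015 .15 184
```

```text
clock: 4.33
eef_pos: [0.4935, 0.0808, 0.1485]
at [0.4935 0.0808 0.1485] xyaw -171.11 tilt [ 0.0011  0.001  -1.    ] t 4.33 F [-0.2 -0.2 -0.8] w 25.7 gf 30.0
[0.0253, -0.135, -0.0026, 0.0004, -0.0006, 0.0408]
```

```bash
python3 -m handwheel '[0.008,-0.04,0,0,0,0.012,0.015,-0.08,0,0,0,0.024,0.021,-0.11,0,0,0,0.034,0.024,-0.128,0,0,0,0.039,0.0253,-0.135,0,0,0,0.041,0.0253,-0.135,0,0,0,0.041,0.0253,-0.135,0,0,0,0.041]' |head -2; python3 g.py .491 -.0015 .05 184
```

```text
clock: 4.92
eef_pos: [0.4921, 0.0018, 0.1491]
at [0.4921 0.0018 0.1491] xyaw -175.82 tilt [-0.      0.0021 -1.    ] t 4.92 F [-0.5  0.6 -0.5] w 26.0 gf 30.0
[0.0022, -0.0057, 0.1651, 0.001, 0.0, 0.0015]
```

```bash
python3 -m handwheel '[0.001,-0.003,0.025,0,0,0,0.002,-0.005,0.05,0,0,0,0.002,-0.005,0.08,0,0,0,0.002,-0.005,0.11,0,0,0,0.002,-0.005,0.135,0,0,0,0.002,-0.005,0.153,0,0,0,0.002,-0.005,0.163,0,0,0,0.002,-0.005,0.165,0,0,0]' |head -2; python3 -m handwheel '[0,0,0,0,0,0,0,0,0,0,0,0]' | head -2
python3 g.py .491 -.0015 .05 184
python3 - <<'E'
from h import *
im,d=env.grab_frame("scene")
a,b=(proj("scene",(.59,.0,.06))).astype(int);print(a,b)
c=im[b-55:b+45,a-65:a+65];cv2.imwrite("pics/point.png",cv2.resize(c,(780,600))[:,:,::-1])
E
```

```text
clock: 5.58
eef_pos: [0.4907, -0.0013, 0.0494]
clock: 5.75
eef_pos: [0.4918, -0.0019, 0.0509]
at [ 0.4918 -0.0019  0.0509] xyaw -175.89 tilt [-0.0016  0.0018 -1.    ] t 5.75 F [-0.8 -0.4 -0.8] w 26.1 gf 30.0
[0.0012, 0.0008, 0.0016, 0.0008, 0.0008, 0.0009]
240 199
```

View pics/point.png

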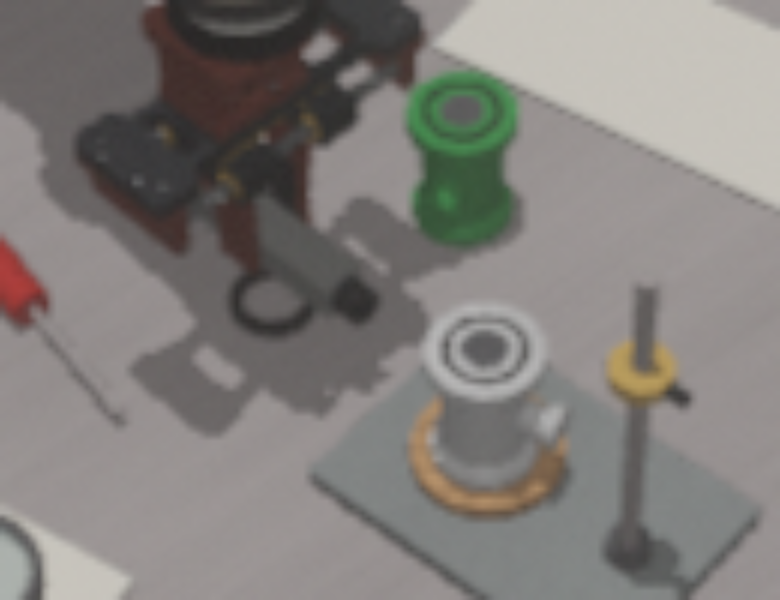

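The picture shows the nose tip at (360,300), aimed at the barrel at (482,425). It is level and clear of the stand, so I hold it there.

```bash
for i in 1 2 3; do python3 -m handwheel '[0,0,0,0,0,0,0,0,0,0,0,0,0,0,0,0,0,0,0,0,0,0,0,0,0,0,0,0,0,0,0,0,0,0,0,0,0,0,0,0,0,0,0,0,0,0,0,0]' | head -2; done
python3 - <<'E'
from h import *
p=atz("scene",240-65+362/6-.42,199-55+300/6-.42,.06);print(p,np.array([.6487,.0095])-p[:2])
E
python3 g.py .49 -.001 .15 184
```

```text
clock: 6.47
eef_pos: [0.4912, -0.0022, 0.0504]
clock: 7.13
eef_pos: [0.4911, -0.0022, 0.0503]
clock: 7.8
eef_pos: [0.4912, -0.0022, 0.0504]
[0.56077868 0.00406018 0.06      ] [0.08792132 0.00543982]
at [ 0.4912 -0.0022  0.0504] xyaw -175.9 tilt [-6.0e-04  1.6e-03 -1.0e+00] t 7.8 F [-0.2 -0.4 -0.6] w 26.0 gf 30.0
[0.0018, 0.0024, -0.1661, 0.0008, 0.0003, 0.0008]
```

```bash
python3 -m handwheel '[0,0,-0.02,0,0,0,0,0,-0.05,0,0,0,0,0,-0.08,0,0,0,0,0,-0.11,0,0,0,0,0,-0.135,0,0,0,0,0,-0.15,0,0,0,0,0,-0.16,0,0,0,0,0,-0.166,0,0,0]' |head -2; python3 g.py .5012 .2957 .15 201.5
```

```text
clock: 8.47
eef_pos: [0.4912, -0.0023, 0.1504]
at [ 0.4912 -0.0023  0.1504] xyaw -175.9 tilt [-0.0011  0.0017 -1.    ] t 8.47 F [ 0.7 -0.5 -1.5] w 25.8 gf 30.0
[-0.0521, 0.4942, 0.0016, 0.0007, 0.0006, -0.145]
```

```bash
python3 -m handwheel '[-0.001,0.01,0,0,0,-0.003,-0.004,0.04,0,0,0,-0.012,-0.009,0.085,0,0,0,-0.025,-0.014,0.13,0,0,0,-0.038,-0.019,0.18,0,0,0,-0.053,-0.024,0.23,0,0,0,-0.068,-0.029,0.28,0,0,0,-0.082,-0.035,0.33,0,0,0,-0.097]' |head -2; python3 g.py .5012 .2957 .15 201.5
```

```text
clock: 9.13
eef_pos: [0.4969, 0.1983, 0.1492]
at [0.4969 0.1983 0.1492] xyaw -164.14 tilt [ 0.0011  0.0014 -1.    ] t 9.13 F [ 0.6  0.4 -0.6] w 25.9 gf 30.0
[-0.0512, 0.1541, -0.0012, 0.0007, -0.0005, -0.047]
```

```bash
python3 -m handwheel '[-0.014,0.04,0,0,0,-0.012,-0.026,0.08,0,0,0,-0.024,-0.038,0.115,0,0,0,-0.036,-0.046,0.138,0,0,0,-0.043,-0.05,0.15,0,0,0,-0.047,-0.0512,0.154,0,0,0,-0.047,-0.0512,0.154,0,0,0,-0.047,-0.0512,0.154,0,0,0,-0.047]' |head -2; python3 g.py .5012 .2957 .0095 201.5
```

```text
clock: 9.8
eef_pos: [0.5026, 0.2923, 0.1502]
at [0.5026 0.2923 0.1502] xyaw -158.74 tilt [-1.e-04  5.e-04 -1.e+00] t 9.8 F [ 0.5 -0.2 -1.3] w 25.7 gf 30.0
[0.0001, 0.0061, 0.2344, 0.0002, 0.0001, -0.002]
```

```bash
python3 -m handwheel '[0,0.003,0.03,0,0,0,0,0.004,0.065,0,0,0,0,0.004,0.1,0,0,0,0,0.004,0.135,0,0,0,0,0.004,0.17,0,0,0,0,0.004,0.2,0,0,0,0,0.004,0.218,0,0,0,0,0.004,0.224,0,0,0]' |head -2; python3 -m handwheel '[0,0,0.001,0,0,0,0,0,0.003,0,0,0,0,0,0.005,0,0,0,0,0,0.005,0,0,0,0,0,0.005,0,0,0,0,0,0.005,0,0,0]' | head -4;python3 g.py .5012 .2957 .009 201.5
```

```text
clock: 10.47
eef_pos: [0.501, 0.2944, 0.0145]
clock: 10.97
eef_pos: [0.5019, 0.2966, 0.0136]
eef_rot: [-0.185, 0.983, 0.001, 0.001]
contact_force: [0.1, 0.2, 0.2]
at [0.5019 0.2966 0.0136] xyaw -158.62 tilt [-0.0019  0.0016 -1.    ] t 10.97 F [0.1 0.2 0.2] w 25.8 gf 30.0
[0.0017, -0.0009, 0.0077, 0.0008, 0.0009, -0.001]
```

```bash
python3 -m handwheel '[0,0,0.002,0,0,0,0,0,0.004,0,0,0,0,0,0.006,0,0,0,0,0,0.006,0,0,0,0,0,0.006,0,0,0,0,0,0.006,0,0,0]' | head -4;python3 g.py .5012 .2957 .009 201.5
```

```text
clock: 11.47
eef_pos: [0.5016, 0.2963, 0.0094]
eef_rot: [-0.185, 0.983, 0.001, 0.0]
contact_force: [0.4, -0.3, -0.6]
at [0.5016 0.2963 0.0094] xyaw -158.63 tilt [-9.0e-04  1.4e-03 -1.0e+00] t 11.47 F [ 0.4 -0.3 -0.6] w 25.4 gf 30.0
[0.001, -0.0007, 0.0007, 0.0006, 0.0004, -0.001]
```

```bash
python3 -m handwheel '[0,0,0.0012,0,0,0,0,0,0.0018,0,0,0,0,0,0.0018,0,0,0,0,0,0.0018,0,0,0]' | sed -n 2,4p; python3 -m handwheel '[0,0,0,0,0,0,0,0,0,0,0,0,0,0,0,0,0,0,0,0,0,0,0,0,0,0,0,0,0,0]' 50 | tail -2;  python3 -m handwheel '[0,0,-0.02,0,0,0,0,0,-0.05,0,0,0,0,0,-0.09,0,0,0,0,0,-0.13,0,0,0,0,0,-0.18,0,0,0,0,0,-0.22,0,0,0,0,0,-0.25,0,0,0,0,0,-0.26,0,0,0]'|head -2; python3 g.py .4587 -.2365 .16 186.2
python3 - <<'E'
from h import *
im,d=env.grab_frame("scene")
a,b=(proj("scene",(.5,.29,.02))).astype(int)
c=im[b-40:b+40,a-50:a+50];cv2.imwrite("pics/placed.png",cv2.resize(c,(750,600))[:,:,::-1])
E
```

```text
eef_pos: [0.5017, 0.2964, 0.0089]
eef_rot: [-0.185, 0.983, 0.001, 0.0]
contact_force: [-1.0, -1.1, 4.7]
gripper_width: 0.564
gripper_force: 0.0
clock: 12.88
eef_pos: [0.5031, 0.297, 0.1685]
at [0.5031 0.297  0.1685] xyaw -158.64 tilt [-0.0065  0.0028 -1.    ] t 12.88 F [ 0.5  1.3 -0.2] w 50.2 gf 0.0
[0.3929, -0.8013, 0.0094, 0.0017, 0.0029, 0.1263]
```

View pics/placed.png

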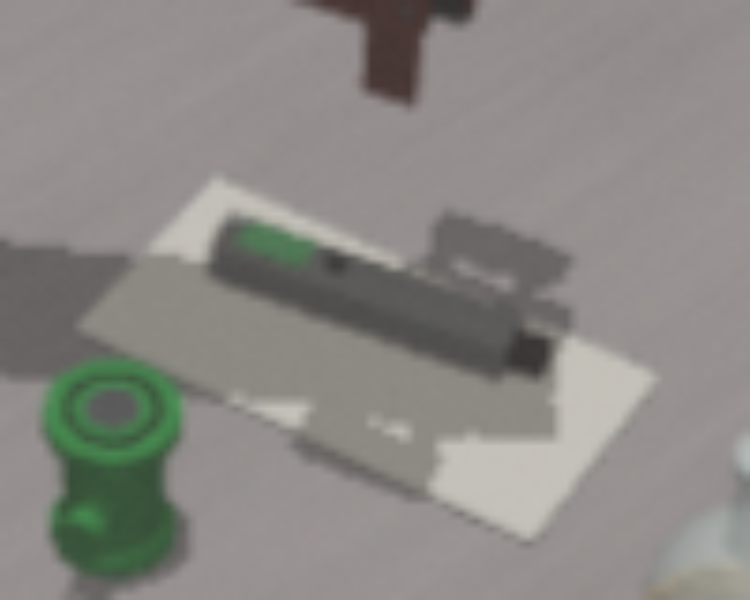

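The thermometer lies flat and fully on its mat, with its tail at (215,250) and its nose at (545,355). Next is the lens.

```bash
python3 -m handwheel '[0.391,-0.8,0.009,0.001,0.002,0.126,0.391,-0.8,0.009,0.001,0.002,0.126,0.391,-0.8,0.009,0.001,0.002,0.126,0.391,-0.8,0.009,0.001,0.002,0.126,0.391,-0.8,0.009,0.001,0.002,0.126,0.391,-0.8,0.009,0.001,0.002,0.126,0.391,-0.8,0.009,0.001,0.002,0.126,0.391,-0.8,0.009,0.001,0.002,0.126]' | head -2; python3 g.py .458 -.2375 .10 186.2
```

```text
clock: 13.6
eef_pos: [0.473, -0.038, 0.1596]
at [ 0.473  -0.038   0.1596] xyaw -173.73 tilt [ 0.0048 -0.001  -1.    ] t 13.6 F [ 0.9 -1.3  0.3] w 50.1 gf 0.0
[0.0607, -0.3276, 0.1, -0.0005, -0.0023, 0.0006]
```

```bash
python3 -m handwheel '[0.0607,-0.3276,0.1,0,-0.002,0,0.0607,-0.3276,0.1,0,-0.002,0,0.0607,-0.3276,0.1,0,-0.002,0,0.0607,-0.3276,0.1,0,-0.002,0,0.0607,-0.3276,0.1,0,-0.002,0,0.0607,-0.3276,0.1,0,-0.002,0,0.0607,-0.3276,0.1,0,-0.002,0,0.0607,-0.3276,0.1,0,-0.002,0]' | head -2; python3 g.py .458 -.2375 .009 186.2
python3 - <<'E'
from h import *
o=[]
for n in("scene","top"):
    im,d=env.grab_frame(n); a,b=(proj(n,(.48,-.24,.03))).astype(int)
    c=im[b-50:b+50,a-50:a+50]; o.append(cv2.resize(c,(395,395),interpolation=cv2.INTER_CUBIC)[:,:,::-1])
cv2.imwrite("pics/hover2.png",np.hstack(o))
E
```

```text
clock: 14.27
eef_pos: [0.4588, -0.2348, 0.1]
at [ 0.4588 -0.2348  0.1   ] xyaw -173.76 tilt [ 7.e-04  1.e-04 -1.e+00] t 14.27 F [0.7 1.3 0.2] w 49.8 gf 0.0
[0.0018, -0.0044, 0.1516, 0.0001, -0.0003, 0.0003]
```

View pics/hover2.png

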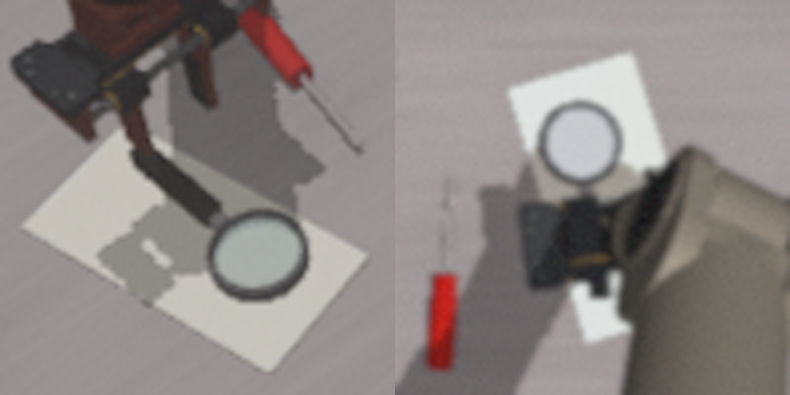

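The picture shows the gripper over the handle, with the ring at (258,253) in the scene half and (580,142) in the top half. I'm descending.

```bash
python3 -m handwheel '[0.001,-0.003,0.03,0,0,0,0.001,-0.003,0.06,0,0,0,0.001,-0.003,0.09,0,0,0,0.001,-0.003,0.12,0,0,0,0.001,-0.003,0.14,0,0,0,0.001,-0.003,0.15,0,0,0,0.001,-0.003,0.153,0,0,0,0.001,-0.003,0.153,0,0,0]' | sed -n 2,4p; python3 -m handwheel '[0,0,0,0,0,0,0,0,0,0,0,0,0,0,0,0,0,0]' | sed -n 2,4p
python3 -m handwheel '[0,0,0,0,0,0,0,0,0,0,0,0,0,0,0,0,0,0,0,0,0,0,0,0,0,0,0,0,0,0,0,0,0,0,0,0,0,0,0,0,0,0,0,0,0,0,0,0]' 5 |tail -3
python3 -m handwheel '[0,0,0,0,0,0,0,0,0,0,0,0,0,0,0,0,0,0]' |tail -2;python3 g.py .458 -.2375 .22 186.2
```

```text
eef_pos: [0.4595, -0.2366, 0.0091]
eef_rot: [-0.055, 0.998, -0.0, 0.001]
contact_force: [0.4, 0.3, 0.6]
eef_pos: [0.4597, -0.2376, 0.0097]
eef_rot: [-0.055, 0.999, -0.001, 0.001]
contact_force: [0.3, 0.3, 1.2]
contact_force: [0.2, -0.7, -0.1]
gripper_width: 0.202
gripper_force: 30.0
gripper_width: 0.203
gripper_force: 30.0
at [ 0.4591 -0.2376  0.009 ] xyaw -173.75 tilt [-9.0e-04 -1.1e-03 -1.0e+00] t 16.2 F [-0.5 -0.5 -0.5] w 17.9 gf 30.0
[0.0015, -0.0001, -0.3517, -0.0005, 0.0004, 0.0004]
```

```bash
python3 -m handwheel '[0,0,-0.015,0,0,0,0,0,-0.04,0,0,0,0,0,-0.08,0,0,0,0,0,-0.13,0,0,0,0,0,-0.18,0,0,0,0,0,-0.23,0,0,0,0,0,-0.26,0,0,0,0,0,-0.275,0,0,0]' |head -2;python3 -m handwheel '[0,0,-0.03,0,0,0,0,0,-0.05,0,0,0,0,0,-0.05,0,0,0,0,0,-0.05,0,0,0]' |head -2; python3 g.py .569 .0005 .2 186.2
python3 - <<'E'
from h import *
im,d=env.grab_frame("scene");np.savez("f_l2s",im=im,d=d);im2,d2=env.grab_frame("top");np.savez("f_l2t",im=im2,d=d2)
s=env.read_state();p=np.array(s["eef_pos"]);print(p)
for n,i,dd in(("scene",im,d),("top",im2,d2)):
    P=cloud(n,dd);X,Y,Z=P[...,0],P[...,1],P[...,2]
    m=(Z>p[2]-.06)&(Z<p[2]+.05)&(X>p[0]+.035)&(X<p[0]+.16)&(abs(Y-p[1])<.08)
    k,l,st,_=cv2.connectedComponentsWithStats(m.astype(np.uint8));m=l==1+np.argmax(st[1:,4])
    q=np.array([atz(n,u,v,p[2]+.009)[:2] for v,u in np.argwhere(m)],np.float32)
    print(n,m.sum(),cv2.minEnclosingCircle(q),cv2.minAreaRect(q),np.median(P[m],0))
    A=np.c_[P[m][:,0]-.55,P[m][:,1]+.23,np.ones(m.sum())];w=np.linalg.lstsq(A,P[m][:,2],rcond=None)[0];print("slope",w)
E
```

```text
clock: 16.87
eef_pos: [0.46, -0.2378, 0.1772]
clock: 17.2
eef_pos: [0.4588, -0.2371, 0.2037]
at [ 0.4588 -0.2371  0.2037] xyaw -173.73 tilt [-1.e-03 -9.e-04 -1.e+00] t 17.2 F [-0.5  0.5 -1.1] w 17.7 gf 30.0
[-0.2259, 0.3736, 0.006, -0.0004, 0.0005, 0.0005]
[ 0.45812887 -0.23688265  0.20274259]
scene 599 ((0.5386374592781067, -0.23502758145332336), 0.044560059905052185) ((0.5419679880142212, -0.23371616005897522), (0.07684621214866638, 0.08022169023752213), 48.62476348876953) [ 0.53767641 -0.23193018  0.20645618]
slope [-0.02918067  0.00925049  0.20606077]
top 496 ((0.5330991148948669, -0.22718575596809387), 0.038857921957969666) ((0.5337774157524109, -0.22652582824230194), (0.07334422320127487, 0.07580720633268356), 88.56005096435547) [ 0.53240031 -0.22768027  0.20932379]
slope [-1.41687407e-02 -8.75648939e-05  2.09197963e-01]
```

```bash
python3 -m handwheel '[-0.005,0.01,0,0,0,0,-0.02,0.035,0,0,0,0,-0.042,0.07,0,0,0,0,-0.064,0.105,0,0,0,0,-0.09,0.147,0,0,0,0,-0.115,0.19,0,0,0,0,-0.14,0.232,0,0,0,0,-0.165,0.27,0,0,0,0]' |head -2;python3 g.py .57 .001 .2 186.2
```

```text
clock: 17.97
eef_pos: [0.5396, -0.0629, 0.2028]
at [ 0.5396 -0.0629  0.2028] xyaw -173.69 tilt [ 9.e-04 -3.e-04 -1.e+00] t 17.97 F [-0.5 -0.2 -0.8] w 17.7 gf 30.0
[-0.0621, 0.1003, 0.0047, -0.0001, -0.0004, 0.0009]
```

```bash
python3 -m handwheel '[-0.018,0.03,0,0,0,0,-0.035,0.055,0,0,0,0,-0.048,0.077,0,0,0,0,-0.056,0.092,0,0,0,0,-0.061,0.099,0,0,0,0,-0.062,0.1,0,0,0,0,-0.062,0.1,0,0,0,0,-0.062,0.1,0,0,0,0]' |head -2;python3 g.py .57 .001 .154 186.2
```

```text
clock: 18.63
eef_pos: [0.5697, -0.003, 0.2037]
at [ 0.5697 -0.003   0.2037] xyaw -173.83 tilt [-3.0e-04 -1.5e-03 -1.0e+00] t 18.63 F [-0.7  0.4 -0.9] w 17.8 gf 30.0
[-0.0011, 0.0066, 0.0828, -0.0007, 0.0002, -0.0002]
```

```bash
python3 -m handwheel '[0,0.002,0.01,0,0,0,0,0.004,0.025,0,0,0,0,0.004,0.04,0,0,0,0,0.004,0.055,0,0,0,0,0.004,0.068,0,0,0,0,0.004,0.078,0,0,0,0,0.004,0.082,0,0,0,0,0.004,0.082,0,0,0]' |head -2;python3 -m handwheel '[0,0,0,0,0,0,0,0,0,0,0,0,0,0,0,0,0,0,0,0,0,0,0,0,0,0,0,0,0,0]' |head -2
python3 g.py .57 .001 .154 186.2
python3 - <<'E'
from h import *
o=[]
for n in("scene","top"):
    im,d=env.grab_frame(n);np.savez("f_f"+n,im=im,d=d)
    a,b=(proj(n,(.66,.01,.155))).astype(int);print(n,a,b)
    o.append(cv2.resize(im[b-40:b+40,a-40:a+40],(400,400),interpolation=cv2.INTER_CUBIC)[:,:,::-1])
    P=cloud(n,d);X,Y,Z=P[...,0],P[...,1],P[...,2];i=im.astype(int)
    br=(i[...,0]-i[...,2]>50)&(Z>.12)&(abs(X-.74)<.05)&(abs(Y-.02)<.05);print("collar",np.median(P[br],0),np.argwhere(br).mean(0)[::-1])
    m=(Z>.135)&(Z<.18)&(X>.6)&(X<.705)&(abs(Y-.01)<.05);q=P[m]
    w=np.linalg.lstsq(np.c_[q[:,0]-.65,q[:,1]-.01,np.ones(len(q))],q[:,2],rcond=None)[0];print("ring",m.sum(),np.median(q,0),q.min(0),q.max(0),"plane",w)
    q=np.array([atz(n,u,v,.163)[:2] for v,u in np.argwhere(m)],np.float32);print(cv2.minAreaRect(q),cv2.minEnclosingCircle(q))
cv2.imwrite("pics/final.png",np.hstack(o))
E
```

```text
clock: 19.3
eef_pos: [0.5695, 0.0005, 0.1538]
clock: 19.72
eef_pos: [0.5701, 0.0006, 0.155]
at [0.5701 0.0006 0.155 ] xyaw -173.74 tilt [-0.0015 -0.001  -1.    ] t 19.72 F [-0.1  0.1 -0.1] w 18.2 gf 30.0
[0.0001, 0.0007, 0.0016, -0.0005, 0.0007, 0.0005]
scene 258 191
collar [0.74068149 0.01916683 0.15769972] [281.01587302 205.50793651]
ring 522 [0.646997   0.00468312 0.15778269] [ 0.60039435 -0.03079972  0.14715126] [0.68610515 0.04594381 0.16564386] plane [-0.01614057  0.01060325  0.15779787]
((0.6498686075210571, 0.002394065260887146), (0.0729234516620636, 0.07994018495082855), 48.61155700683594) ((0.6455451846122742, 0.0001491401344537735), 0.04656914994120598)
top 243 170
collar [0.73380901 0.02408787 0.16031512] [239.36111111 147.59722222]
ring 120 [0.66887533 0.00981374 0.16071353] [ 0.64313194 -0.02195132  0.15522916] [0.68131239 0.03845454 0.17096817] plane [ 0.15555915 -0.00627692  0.15856717]
((0.6674518585205078, 0.011150877922773361), (0.03149378299713135, 0.06149691715836525), 18.61736488342285) ((0.659076988697052, 0.00861599761992693), 0.03137084096670151)
```

View pics/final.png

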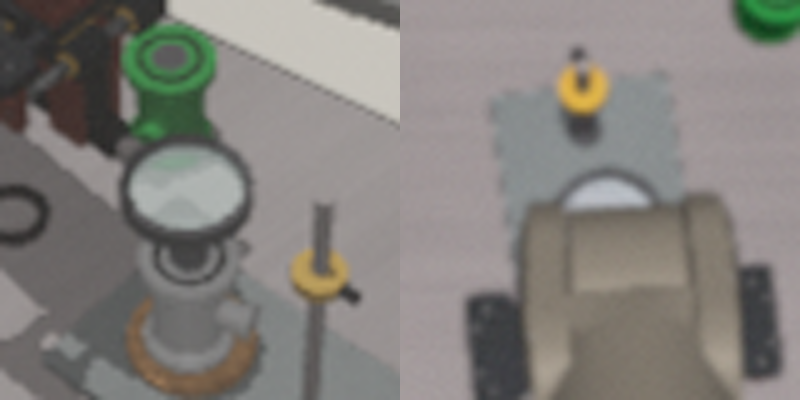

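Run:
```python
from h import *
fit=np.array([.6487,.0095]);
for n in("top","scene"):
    F=np.load(f"f_{n}.npz");G=np.load(f"f_f{n}.npz")
    P=cloud(n,F["d"]);Z=P[...,2];im=F["im"].astype(int)
    r=np.hypot(P[...,0]-fit[0],P[...,1]-fit[1])
    f=(r<.028)&(r>.013)&(Z>.09);st=(abs(P[...,0]-.68)<.08)&(abs(P[...,1]-.02)<.06)&(Z<.02)&(r>.045)
    print(n,"face",f.sum(),np.median(P[f],0),Z[f].mean(),"stand",np.median(Z[st]))
    for q in(F,G):
        P2=cloud(n,q["d"]);i=q["im"].astype(int);Z2=P2[...,2]
        br=(i[...,0]-i[...,2]>50)&(Z2>.12)&(abs(P2[...,0]-.74)<.05)&(abs(P2[...,1]-.02)<.05)
        rows=np.argwhere(br);print(" collar rows",[(v,round(float(np.median(Z2[v][br[v]])),4),br[v].sum()) for v in np.unique(rows[:,0])])
        u,v=rows.mean(0)[::-1]
    if n=="scene":
        P2=cloud(n,G["d"]);m=(P2[...,2]>.135)&(P2[...,2]<.18)&(P2[...,0]>.6)&(P2[...,0]<.705)&(abs(P2[...,1]-.01)<.05)
        dark=m&(G["im"].max(-1)<110);print("ring frame z",dark.sum(),np.median(P2[dark],0),"glass",np.median(P2[m&~dark],0))
# scene: project model extremes: silhouette of cylinders
def sil(n,xy,z0,z1,rr):
    t=np.linspace(0,2*np.pi,60);p=np.array([proj(n,(xy[0]+rr*np.cos(a),xy[1]+rr*np.sin(a),z)) for a in t for z in(z0,z1)]);return p.min(0).round(1),p.max(0).round(1)
for z in(.150,.155,.160): print(z,"collar",sil("scene",(.7375,.0243),z-.005,z+.005,.016))
for z in(.155,.157): print(z,"ring",sil("scene",fit,z-.007,z+.007,.038))
print("flange",sil("scene",fit,.084,.1,.03))
im=np.load("f_scene.npz")["im"].astype(int);print(im[196:214,281,0]-im[196:214,281,2],(im[205,268:294,0]-im[205,268:294,2]))
print("flange col",im[180:215,255].sum(-1));print("row",im[201,238:274].sum(-1))
```

```text
top face 175 [0.64769658 0.00952184 0.10111445] 0.1010518396119001 stand 0.012582050499196593
 collar rows [(np.int64(143), 0.1594, np.int64(3)), (np.int64(144), 0.1597, np.int64(5)), (np.int64(145), 0.16, np.int64(8)), (np.int64(146), 0.1601, np.int64(9)), (np.int64(147), 0.1609, np.int64(9)), (np.int64(148), 0.1638, np.int64(10)), (np.int64(149), 0.16, np.int64(9)), (np.int64(150), 0.1614, np.int64(8)), (np.int64(151), 0.161, np.int64(7)), (np.int64(152), 0.1551, np.int64(3))]
 collar rows [(np.int64(143), 0.1599, np.int64(3)), (np.int64(144), 0.16, np.int64(5)), (np.int64(145), 0.16, np.int64(8)), (np.int64(146), 0.1609, np.int64(9)), (np.int64(147), 0.1629, np.int64(10)), (np.int64(148), 0.1601, np.int64(10)), (np.int64(149), 0.1596, np.int64(9)), (np.int64(150), 0.161, np.int64(8)), (np.int64(151), 0.1605, np.int64(7)), (np.int64(152), 0.1554, np.int64(3))]
scene face 179 [0.64845474 0.00962401 0.09745957] 0.09750503613399983 stand 0.009593433280716292
 collar rows [(np.int64(201), 0.1663, np.int64(2)), (np.int64(202), 0.1591, np.int64(6)), (np.int64(203), 0.1569, np.int64(6)), 
[... 770 characters left out ...]
9.4]), array([287.3, 210.9]))
0.16 collar (array([275.4, 198.2]), array([287.4, 209.8]))
0.155 ring (array([242. , 177.3]), array([269.2, 201.3]))
0.157 ring (array([241.9, 176.8]), array([269.3, 200.8]))
flange (array([245.1, 193.4]), array([265.9, 213. ]))
[ 5  5  5  6  6  5  4  4  5 22 67 87 86 76 45 31  4  4] [ 6  7  6  6  6  6  6 10 58 88 86 80 56 22 13 32 53 77 86 51 14  7  7  7
  7  8]
flange col [216 223 226 225 260 335 403 432 435 435 433 432 434 439 473 510 439 379
 478 317 276 269 271 270 282 402 473 328 477 522 467 321 326 328 319]
row [433 433 431 430 429 429 429 480 520 526 416 266 462 449 303 271 272 269
 265 270 268 357 479 446 301 440 515 489 446 430 427 431 432 434 431 428]
```

```bash
python3 - <<'E'
from h import *
for n,f,c in(("scene","f_l2s",(.537,-.2295)),("top","f_l2t",(.537,-.2295)),("scene","f_fscene",(.6487,.0095))):
    P=cloud(n,np.load(f+".npz")["d"]);r=np.hypot(P[...,0]-c[0],P[...,1]-c[1])
    for nm,m in(("glass",(r<.026)&(P[...,2]>.12)),("bench",(r>.05)&(r<.2)&(abs(P[...,2])<.0065))):
        q=P[m];w=np.linalg.lstsq(np.c_[q[:,:2]-c,np.ones(len(q))],q[:,2],rcond=None)[0];print(n,nm,len(q),w.round(4))
E
python3 -m handwheel '[0,0.0005,0.001,0,0,0,0,0.0007,0.0018,0,0,0,0,0.0007,0.0018,0,0,0,0,0.0007,0.0018,0,0,0]' |head -2; python3 g.py .57 .001 .1535 186.2
```

```text
scene glass 304 [-5.5021  1.4121  0.2457]
scene bench 10057 [-0.0045 -0.0013 -0.0014]
top glass 224 [-0.0018  0.0031  0.2083]
top bench 6367 [-0.0028 -0.0018  0.0011]
scene glass 206 [-0.0209  0.0163  0.1572]
scene bench 7279 [ 0.0003  0.0002 -0.0019]
clock: 20.15
eef_pos: [0.5699, 0.001, 0.1535]
at [0.5699 0.001  0.1535] xyaw -173.74 tilt [-8.e-04 -1.e-03 -1.e+00] t 20.15 F [-0.1 -0.7 -1.5] w 17.9 gf 30.0
[-0.0002, -0.0, 0.0001, -0.0005, 0.0004, 0.0005]
```

```bash
for i in 1 2; do python3 -m handwheel '[0,0,0,0,0,0,0,0,0,0,0,0,0,0,0,0,0,0,0,0,0,0,0,0,0,0,0,0,0,0,0,0,0,0,0,0,0,0,0,0,0,0,0,0,0,0,0,0]' | sed -n '1,2p;6p'; done; python3 -c "
from station import env
print(env.job_done())"
```

```text
clock: 20.82
eef_pos: [0.5699, 0.001, 0.1536]
gripper_force: 30.0
clock: 21.48
eef_pos: [0.5699, 0.001, 0.1536]
gripper_force: 30.0
the job is handed in; nothing more can be done
None
```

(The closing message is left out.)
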